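Trip-test a plug-in relay, reset it and rock it out of its tight socket

TASK

Check the plug-in relay that stands in the bench control unit: press the test button on its top so that its trip lever drops, then lift the lever back up until it latches and let go of it. Then take the relay by its left and right flanks and rock it left and right while pulling lightly, until its blades come free of the tight socket; do not lift or drag the unit along with it and do not push the other things on the bench about. Finish while still holding the relay, still and upright straight over its socket with the blades just clear of it (about a finger's breadth), so that they can be inspected.

Things in the scene. Friction and masses are not known exactly. Their poses are not given: they have to be found in the camera images.
- socket (a point): Centre of the top face of the black relay socket (48 x 56 x 12 mm; 7 mm high terminal shoulders reach 36 mm in front and behind) on the control unit's deck, 62 mm above the bench. Axes: x to the unit's back (its front panel faces the robot, turned up to 20 degrees), y to its left, z up. Two slots along y, 13 mm left and right of this point; spring contacts clamp the blades there.
- unit: The bench control unit: white case 170 (front to back) x 140 x 50 mm, 2.2 kg, loose on rubber feet; the socket is 10 mm behind its middle. Origin on the bench under its centre; x to its back, y to its left. The contacts hold the relay by friction: a straight pull needs about 40 N and would lift the unit (22 N) instead.
- relay: The plug-in relay: grey case 34 (front to back) x 40 x 60 mm tall, ribbed flanks, about 0.2 kg in all, seated with its underside on the socket. Origin at the centre of its underside; z up, x to its back, y to its left. Lowest 7 mm: a foot 30 mm wide. Two flat blades under it, 13 mm left and right of the middle, 8 mm wide along y, 2.5 mm thick, reach 9 mm down into the slots.
- relay_mid (a point): Grasp centre of the relay, 34 mm above its underside, so 34 mm above socket when seated and 43 mm when the blade tips leave the socket; axes as the relay. Grip the flanks (40 mm apart along y) firmly, 40 N. Turned about the x axis 5 to 8 degrees to the left and right in turn, about the blades, with a light pull (5 to 15 N), it walks up some 1 mm a swing.
- button_top (a point): Top of the round test button on the relay, 12.4 mm across, 7 mm proud of the relay's top, 4 mm behind its middle. Press straight down: travel 6 mm, the lever drops at 2 to 4 mm; 2 N at first, 4 N fully down; it springs back.
- trip_lever (a joint): Trip lever on the relay's front (rad): 0 = fully raised, 30 degrees above level (rests near 0.1 when latched); grows as it drops to its stop at 1.2, 39 degrees below level. Hinge along y, 12 mm in front of the relay's axis and 46 mm above its underside. Lifted right up to 0 it snaps behind its catch (about 2 N at the tip) and stays below 0.2.
- lever_grip (a point): Centre of the steel ball, 14 mm across, at the trip lever's tip, 36 mm from the hinge. Dropped: 40 mm in front of the relay's axis and 23 mm above its underside; raised: 43 mm in front and 64 mm above. It can be pinched from above, left and right (along y), and lifted along its arc; the lever weighs 50 g.
- screwdriver: Small screwdriver 126 mm long lying in front of the unit; leave alone. Origin under its middle.
- loupe: Folding loupe 27 x 64 x 12 mm lying near the unit; leave alone.
- timer: Square lab timer 66 x 66 x 20 mm, to the left; leave alone.
- marker: Felt marker 135 mm long lying to the left; leave alone.
- petri: Petri dish, 95 mm across, 17 mm high; leave alone.
- tape: Roll of tape, 58 mm across, 19 mm high; leave alone.

How it is judged:
On the way, in this order (a step that is already met when the one before it is completed fails the run):
1. the test button has been pressed: the trip lever has dropped, the relay still seated (value of joint trip_lever above 0.9 rad and z of relay_mid in the frame of socket below 0.038 m), for 0.1 s.
2. the lever has been lifted back and stays latched with nothing touching the relay (value of joint trip_lever below 0.25 rad and contact force between the fingers and relay below 0.2 N and z of relay_mid in the frame of socket below 0.038 m), for 0.2 s.
3. the relay is rocked to its left while its blades are still in the socket (y of button_top in the frame of socket above 0.003 m and angle between relay's own z axis and vertical above 0.03 rad and z of relay_mid in the frame of socket below 0.042 m), for 0.02 s.
4. and to its right, still in the socket (y of button_top in the frame of socket below -0.003 m and angle between relay's own z axis and vertical above 0.03 rad and z of relay_mid in the frame of socket below 0.042 m), for 0.02 s.
At the end, for the whole second after the job is handed in: The fingers hold the relay still and upright (within 8 degrees) over its socket (within 20 mm sideways), blade tips 1.5 to 42 mm above the socket's top and touching nothing of the unit, the trip lever latched up, the unit at rest on the bench (z of relay_mid in the frame of socket between 0.0445 and 0.085 m and horizontal distance between relay_mid and socket below 0.02 m and angle between relay's own z axis and vertical below 0.15 rad and contact force between the fingers and relay above 2 N and contact force between relay and unit below 0.1 N and value of joint trip_lever below 0.25 rad and linear speed of relay below 0.02 m/s and height (world z) of unit below 0.004 m and angle between unit's own z axis and vertical below 0.03 rad and linear speed of unit below 0.01 m/s); the arm keeps its last pose, push and grip.
It fails at once if the unit is lifted or tipped (height (world z) of unit above 0.005 m or angle between unit's own z axis and vertical above 0.06 rad).
It fails at once if the unit is dragged more than 30 mm (distance of unit from where it was at the start of the episode above 0.03 m).
It fails at once if one of the other things on the bench is pushed more than 30 mm (distance of any of screwdriver, loupe, timer, marker, petri, tape from where it was at the start of the episode above 0.03 m).
It also fails if it takes over 69 s, if anything falls off the work surface, if the arm or the gripper's body presses on something with over 40 N, if the wrist force passes 120 N, or if a joint passes its speed limit or range.

ROBOT

A 6-joint arm with a two-finger parallel gripper is mounted at the origin on a cart in front of the work surface, level with it; the furniture and walls round the work are solid. World frame = base frame: x ahead of the robot, y to its left, z up, the work surface at z = 0. Lengths are in m, angles in rad, forces in N, time in s.
With the tool pointing down it reaches from about 0.15 to 0.775 m from the base axis. Payload 6.1 kg.
Tool frame: the origin (TCP) lies on the mounting face of the last link; the fingertips stand 173 mm ahead of it and the grasp point (between the pads) lies 155 mm ahead of it; z points along the fingers, y is the direction in which the jaws open and shut (so a half turn about z gives the same grasp; the last joint's range is limited). The gripper opens to 85 mm and grips with 20 to 120 N. Pads are 22 mm wide; open, the fingers measure 114 mm over their backs; the gripper's body (76 mm by 85 mm) begins 54 mm behind the grasp point. The pads swing forward as they close: fully open they stand 13 mm farther back than shut.
Start: joints at [-1.214, 0.126, -0.04, 1.405, 0, 1.571], TCP at [0.183, -0.492, 0.405] pointing down, gripper open.
Joint ranges: [-2.72, 2.72], [-0.95, 1.95], [-1.27, 1.35], [-1.78, 2.02], [-1.46, 1.47], [-3.14, 3.14]. Speed limits (rad/s): [2.39, 2.39, 3.01, 3.14, 3.14, 3.14].

INTERFACE

Orientations are given as a unit quaternion [x, y, z, w].
In Python, from bench import monitor, grab_frame, get_calibration, workorder gives the robot as it stands.
- The arm moves only by the shell command python3 -m creep 'ROWS'. ROWS is JSON, a list that holds one entry, the list of rows, each a list of 7 numbers: the shift along the tool's x, y, z in mm, then the turn, a rotation vector about the tool's x, y, z in rad, then the opening, from 0 (shut) to 1 (fully open). In form: [[[tx, ty, tz, wx, wy, wz, grip], ...]]. A call has exactly 10 rows; each row shifts and turns the commanded pose from where the row before left it, along the tool's axes as they then stand; what a row does not reach is not made up. A row lasts 1/12 s, in which the tool goes at most 41.7 mm and 7.16 degrees, less where a joint would pass 70% of its speed; a pose out of reach is approached as far as the arm can. A call is refused whole if a number of a shift passes 41.7 or a number of a turn 0.125, either way. A call with a gripper value outside its range is refused whole. The fingers move at their own pace and stop on an object; the grip force is fixed at half the most. Time passes only in rows, so rows that do not move let the fingers close, or fill a call up. It gives the time, the measured TCP pose, the force and the opening at its end, in the units of the state.
- monitor.sense(): the state, without advancing time (a new reading comes with each control period).
- grab_frame(name): name is "side" or "top"; returns the picture (384x512x3 uint8, red, green, blue); there is no depth.
- get_calibration(name): a dict with "fx", "fy", "cx", "cy" (pixels), "R" (3x3) and "t" (3): a world point X has camera coordinates R X + t. Camera axes: x right, y down, z forward; pixel columns grow to the right and rows downward; lengths in m; the calibration is good to about 2 mm. A picture is of the moment at which its call begins. get_calibration takes no time and is no camera call.
- workorder.sign_off(): hands the job in, once; it reports no verdict.
The state is a dict: "t": time; "q": joint angles; "joint_velocities": joint speeds; "effort": joint torques, N m; "tcp_pos": TCP position; "ee_rot": TCP orientation; "wrist_force": force on the tool from outside, world axes, zero at the start; "wrist_torque": the same for the moment, N m; "gripper_width": finger opening in m.
Only numpy, scipy, OpenCV 4.12 (cv2) and the standard library are available. Lean on these libraries where they do the work, as an engineer would, in place of code of your own. Each camera call takes 0.05 s, during which the arm holds its last target.

## Working session

There is one attempt and no reset: what is moved stays moved. The work goes in short steps, Python scripts to look and compute and a shell command to move; the robot and the scene stay as the last step left them, time stands still between calls to the robot, and variables do not carry over. Pictures are saved under pics/ and viewed, and the job is handed in when it is done.

```bash
ls; mkdir -p pics
python3 - <<'E'
from bench import monitor, grab_frame, get_calibration
import cv2
print(monitor.sense())
for n in ("side","top"):
    f=grab_frame(n); cv2.imwrite(f"pics/{n}0.png",f[:,:,::-1]); print(n,get_calibration(n))
E
```

```text
pics
{'t': 0.0, 'q': array([-1.21397276e+00,  1.26415058e-01, -4.06222460e-02,  1.40540917e+00,
       -2.53177783e-05,  1.57080047e+00]), 'joint_velocities': array([ 3.86591638e-04, -3.74737251e-04,  1.30157811e-05, -2.79415930e-04,
       -1.09488887e-03, -1.69703132e-03]), 'effort': array([ 2.01812218e-03, -4.35913968e+01,  3.52922916e+01,  1.72295520e-02,
        2.42527667e-04, -5.19812886e-06]), 'tcp_pos': array([ 0.18333425, -0.49181074,  0.40390333]), 'ee_rot': array([ 9.84126820e-01,  1.77464703e-01, -1.58882557e-04, -8.09728887e-04]), 'wrist_force': array([ 0.37817516, -0.85230568, -0.55616994]), 'wrist_torque': array([0.02327546, 0.01419318, 0.00273543]), 'gripper_width': 0.08520740667684815}
side {'fx': 421.95280955680613, 'fy': 421.95280955680613, 'cx': 256.5791205864483, 'cy': 189.42934639207937, 'R': array([[-0.42552698, -0.90491054, -0.00798086],
       [-0.66369697,  0.31806908, -0.67700693],
       [ 0.61516917, -0.28278785, -0.73593337]]), 't': array([0.57182996, 0.2734606 , 0.69694514])}
top {'fx': 385.3145430183493, 'fy': 385.3145430183493, 'cx': 255.4675527283847, 'cy': 194.67901701966323, 'R': array([[-6.83106790e-03, -9.99975775e-01, -1.33641587e-03],
       [-9.89318831e-01,  6.95285721e-03, -1.45601881e-01],
       [ 1.45607645e-01,  3.27525050e-04, -9.89342361e-01]]), 't': array([0.3873431 , 0.53939227, 1.0510445 ])}
```

View pics/side0.png

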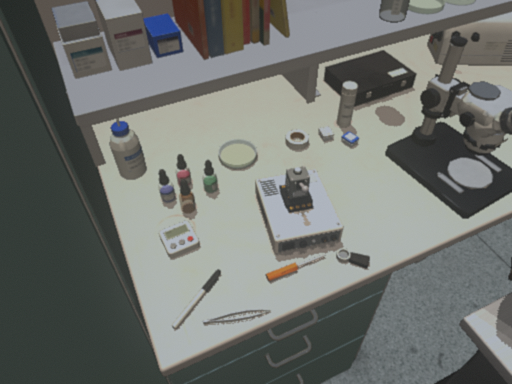

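View pics/top0.png

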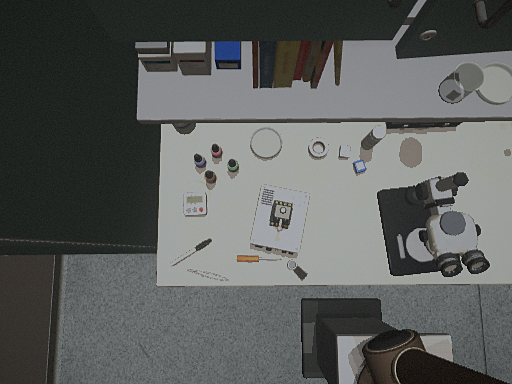

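Run:
```python
import cv2
s=cv2.imread("pics/side0.png"); t=cv2.imread("pics/top0.png")
cv2.imwrite("pics/s_c.png",cv2.resize(s[155:255,245:355],None,fx=6,fy=6,interpolation=cv2.INTER_CUBIC)[:600])
cv2.imwrite("pics/t_c.png",cv2.resize(t[180:260,240:320],None,fx=7,fy=7,interpolation=cv2.INTER_CUBIC))
```

```text
(no output)
```

View pics/s_c.png

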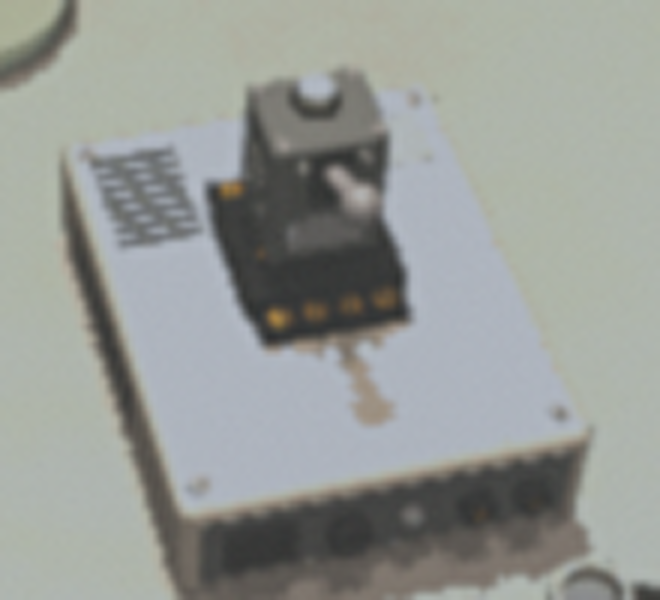

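View pics/t_c.png

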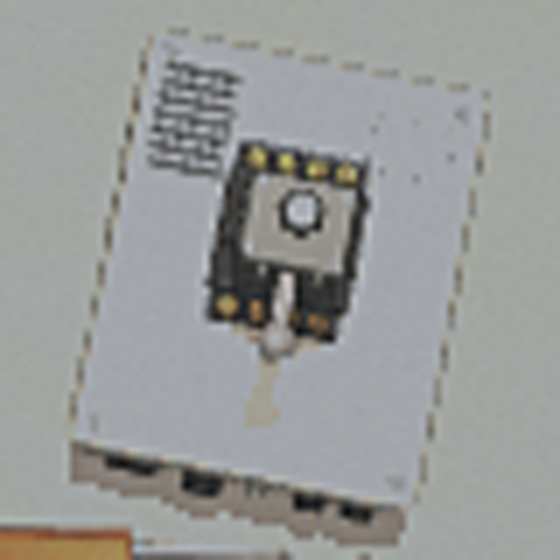

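```bash
cat > h.py <<'E'
import numpy as np
from bench import get_calibration
def ray(n,u,v):
    c=get_calibration(n);R=c["R"];t=c["t"]
    d=R.T@np.array([(u-c["cx"])/c["fx"],(v-c["cy"])/c["fy"],1.]); return -R.T@t,d
def atz(n,u,v,z):
    o,d=ray(n,u,v); return o+d*(z-o[2])/d[2]
def proj(n,X):
    c=get_calibration(n);p=c["R"]@np.asarray(X)+c["t"]; return np.array([c["fx"]*p[0]/p[2]+c["cx"],c["fy"]*p[1]/p[2]+c["cy"]])
def tri(n1,p1,n2,p2):
    o1,d1=ray(n1,*p1);o2,d2=ray(n2,*p2)
    s=np.linalg.lstsq(np.c_[d1,-d2],o2-o1,rcond=None)[0]
    a,b=o1+s[0]*d1,o2+s[1]*d2
    return (a+b)/2,np.linalg.norm(a-b)
E
python3 - <<'E'
from h import *
from scipy.optimize import least_squares
T=lambda u,v:((u+.5)/7-.5+240,(v+.5)/7-.5+180)
S=lambda u,v:((u+.5)/6-.5+245,(v+.5)/6-.5+155)
L={'BL':([.085,.07,.05],T(150,38),S(65,150)),'BR':([.085,-.07,.05],T(490,93),S(430,92)),
'FR':([-.085,-.07,.05],T(410,503),S(590,432)),'FL':([-.085,.07,.05],T(75,440),S(188,515)),
'but':([.014,0,.129],T(301,212),S(317,86)),'ball':([-.034,0,.123],T(277,343),S(360,197))}
for k,(b,t,s) in L.items():
    print(k,atz("top",*t,b[2]).round(4),atz("side",*s,b[2]).round(4),tri("top",t,"side",s))
def W(p,b): c,s=np.cos(p[2]),np.sin(p[2]); return np.array([p[0]+c*b[0]-s*b[1],p[1]+s*b[0]+c*b[1],b[2]])
def res(p,keys=L): return np.concatenate([np.r_[proj("top",W(p,L[k][0]))-L[k][1],proj("side",W(p,L[k][0]))-L[k][2]] for k in keys])
r=least_squares(res,[.45,0.13,-.15],loss='soft_l1'); print(r.x,np.degrees(r.x[2])); print(res(r.x).reshape(-1,4).round(2))
p=r.x
for n,b in dict(socket=[.01,0,.062],button=[.014,0,.129],ballup=[-.033,0,.126-.001],balldown=[-.03,0,.085]).items(): print(n,W(p,b).round(4))
E
```

```text
BL [0.568  0.3678 0.05  ] [0.5687 0.3668 0.05  ] (array([0.56759835, 0.367614  , 0.05140249]), np.float64(0.0005522835143930788))
BR [0.5447 0.2318 0.05  ] [0.5377 0.2341 0.05  ] (array([0.54541826, 0.22972371, 0.04128866]), np.float64(0.001974167236717016))
FR [0.3823 0.2676 0.05  ] [0.3806 0.2674 0.05  ] (array([0.3819762 , 0.26689223, 0.04815825]), np.float64(0.0011789632055238075))
FL [0.4077 0.3988 0.05  ] [0.4073 0.3996 0.05  ] (array([0.40788563, 0.39897371, 0.04884751]), np.float64(0.0004351057473867548))
but [0.4888 0.3139 0.129 ] [0.4902 0.3131 0.129 ] (array([0.48866647, 0.31402628, 0.13074214]), np.float64(8.163588090872318e-05))
ball [0.441  0.3231 0.123 ] [0.4464 0.3216 0.123 ] (array([0.44112233, 0.32417861, 0.12918812]), np.float64(0.0016370236335226148))
[ 0.47581019  0.31614358 -0.20219997] -11.585204784748237
[[ 0.05 -1.81 -1.23 -1.22]
 [ 0.45 -0.13 -0.28 -2.62]
 [ 1.1   1.41  1.8   0.28]
 [-1.09  0.43 -0.89  0.68]
 [ 0.2  -0.27  0.06  0.25]
 [ 0.05 -0.57  0.39  1.6 ]]
socket [0.4856 0.3141 0.062 ]
button [0.4895 0.3133 0.129 ]
ballup [0.4435 0.3228 0.125 ]
balldown [0.4464 0.3222 0.085 ]
```

```bash
python3 - <<'E'
from h import *
for a,b in [((462,180),(455,42)),((452,232),(485,92)),((478,262),(480,143)),((380,128),(348,90))]: print(tri("top",a,"side",b))
print(atz("top",380,190,.02),atz("top",388,275,.02),atz("top",410,285,0),atz("top",330,270,.0),atz("top",297,268,.01),atz("top",262,258,.01),atz("top",372,128,.09))
E
python3 -m creep '[[[0,0,0,0,0,0,0],[-10,0,0,0,0,0,0],[-20,0,0,0,0,0,0],[-30,0,0,0,0,0,0],[-30,0,0,0,0,0,0],[0,0,0,0,0,-0.12,0],[0,0,0,0,0,-0.12,0],[0,0,0,0,0,-0.12,0],[0,0,0,0,0,-0.12,0],[0,0,0,0,0,0,0]]]'; python3 -c "
from bench import monitor;print(monitor.sense()['q'])"
```

```text
(array([ 0.54012511, -0.06999441,  0.27799771]), np.float64(0.01093324952474964))
(array([ 0.42820603, -0.06221579,  0.23093226]), np.float64(0.011741718673411465))
(array([ 0.38525503, -0.13459427,  0.1187825 ]), np.float64(0.10722057897569774))
(array([0.72033939, 0.03661454, 0.08608881]), np.float64(0.0008745907372499227))
[0.55609346 0.02404675 0.02      ] [0.31540515 0.0146536  0.02      ] [ 0.28594964 -0.05283009  0.        ] [0.32926821 0.17250675 0.        ] [0.33594065 0.26753538 0.01      ] [0.36453577 0.36629533 0.01      ] [0.71897816 0.05970229 0.09      ]
t: 0.93
tcp_pos: [0.0982, -0.5235, 0.4045]
ee_rot: [0.913, 0.407, -0.0, -0.0]
wrist_force: [-0.2, 0.4, -0.0]
gripper_width: -0.0002
[-1.38522505e+00  1.40537452e-01 -2.29472334e-02  1.40765516e+00
 -2.42495299e-04  9.17314687e-01]
```

```bash
cat > plan.py <<'E'
import numpy as np
from h import *
from scipy.spatial.transform import Rotation as Ro
def plan(P0,yaw0,wps,wz):
    """wps: list of xyz per row"""
    P=np.array(P0,float);y=yaw0;out=[]
    for X,w in zip(wps,wz):
        R=np.array([[np.cos(y),np.sin(y),0],[np.sin(y),-np.cos(y),0],[0,0,-1]])
        d=np.round(R.T@(np.array(X)-P)*1000,1); P=P+R@d/1000; y-=w
        out.append([*d.tolist(),0,0,w,0])
    return out,P,y
E
python3 - <<'E'
from plan import *
P0=np.array([.0982,-.5235,.4045]);P1=np.array([.489,.3137,.36]);N=26
s=np.linspace(0,1,N+1)[1:]; 
wps=[P0+(P1-P0)*a+np.array([0,0,.09*np.sin(np.pi*a)]) for a in s]
yaw0=2*np.arctan2(.407,.913); goal=np.radians(168.4); w=-(goal-yaw0)/N
o,P,y=plan(P0,yaw0,wps,[round(w,4)]*N); print(P,np.degrees(y))
for r in o: print(r)
E
```

```text
[0.48900077 0.31364972 0.36      ] 168.41998675844172
[34.0, -10.3, -9.1, 0, 0, np.float64(-0.0808), 0]
[34.7, -7.6, -9.0, 0, 0, np.float64(-0.0808), 0]
[35.2, -4.7, -8.7, 0, 0, np.float64(-0.0808), 0]
[35.5, -1.9, -8.2, 0, 0, np.float64(-0.0808), 0]
[35.6, 1.0, -7.6, 0, 0, np.float64(-0.0808), 0]
[35.3, 3.8, -6.8, 0, 0, np.float64(-0.0808), 0]
[34.9, 6.7, -6.0, 0, 0, np.float64(-0.0808), 0]
[34.2, 9.5, -5.0, 0, 0, np.float64(-0.0808), 0]
[33.4, 12.2, -3.9, 0, 0, np.float64(-0.0808), 0]
[32.3, 14.9, -2.7, 0, 0, np.float64(-0.0808), 0]
[30.9, 17.4, -1.6, 0, 0, np.float64(-0.0808), 0]
[29.5, 19.9, -0.2, 0, 0, np.float64(-0.0808), 0]
[27.8, 22.2, 1.0, 0, 0, np.float64(-0.0808), 0]
[25.8, 24.3, 2.4, 0, 0, np.float64(-0.0808), 0]
[23.9, 26.4, 3.7, 0, 0, np.float64(-0.0808), 0]
[21.6, 28.2, 4.9, 0, 0, np.float64(-0.0808), 0]
[19.3, 29.8, 6.2, 0, 0, np.float64(-0.0808), 0]
[16.8, 31.3, 7.3, 0, 0, np.float64(-0.0808), 0]
[14.2, 32.6, 8.5, 0, 0, np.float64(-0.0808), 0]
[11.5, 33.6, 9.3, 0, 0, np.float64(-0.0808), 0]
[8.8, 34.4, 10.3, 0, 0, np.float64(-0.0808), 0]
[6.0, 35.1, 11.0, 0, 0, np.float64(-0.0808), 0]
[3.2, 35.4, 11.7, 0, 0, np.float64(-0.0808), 0]
[0.3, 35.5, 12.0, 0, 0, np.float64(-0.0808), 0]
[-2.6, 35.4, 12.4, 0, 0, np.float64(-0.0808), 0]
[-5.5, 35.1, 12.6, 0, 0, np.float64(-0.0808), 0]
```

```bash
python3 -m creep '[[[34,-10.3,-12,0,0,-0.081,0],[34.7,-7.6,-12,0,0,-0.081,0],[35.2,-4.7,-11,0,0,-0.081,0],[35.5,-1.9,-10,0,0,-0.081,0],[35.6,1,-9,0,0,-0.081,0],[35.3,3.8,-7,0,0,-0.081,0],[34.9,6.7,-6,0,0,-0.081,0],[34.2,9.5,-5,0,0,-0.081,0],[33.4,12.2,-4,0,0,-0.081,0],[32.3,14.9,-3,0,0,-0.081,0]]]'
```

```text
t: 1.77
tcp_pos: [0.2495, -0.2, 0.4843]
ee_rot: [0.68, 0.733, -0.0, 0.001]
wrist_force: [1.4, -0.1, -0.0]
gripper_width: 0.0002
```

```bash
python3 -m creep '[[[31,17.4,-1,0,0,-0.081,0],[29.5,20,0,0,0,-0.081,0],[27.8,22,1,0,0,-0.081,0],[26,24.3,2,0,0,-0.081,0],[24,26.4,4,0,0,-0.081,0],[21.6,28,5,0,0,-0.081,0],[19.3,30,6,0,0,-0.081,0],[16.8,31.3,7,0,0,-0.081,0],[14.2,32.6,8,0,0,-0.081,0],[11.5,33.6,9,0,0,-0.081,0]]]'; python3 -c "
from bench import monitor;print(monitor.sense()['q'])"
```

```text
t: 2.6
tcp_pos: [0.3997, 0.1227, 0.4427]
ee_rot: [0.335, 0.942, 0.0, 0.001]
wrist_force: [0.0, -0.9, 1.0]
gripper_width: -0.0002
[ 2.97942941e-01 -7.32386279e-02 -1.61710215e-01  1.48120064e+00
 -2.90057931e-04  9.81760010e-01]
```

```bash
python3 -m creep '[[[8.8,34.4,10,0,0,-0.081,0],[6,35,11,0,0,-0.081,0],[3.2,35.4,12,0,0,-0.081,0],[0.3,35.5,12,0,0,-0.081,0],[-2.6,35.4,12,0,0,-0.081,0],[-5.5,35,12,0,0,-0.08,0],[0,0,0,0,0,0,0],[0,0,0,0,0,0,0],[0,0,0,0,0,0,0],[0,0,0,0,0,0,0]]]'
python3 - <<'E'
from bench import monitor,grab_frame
import numpy as np,cv2
from scipy.spatial.transform import Rotation as Ro
s=monitor.sense();print(s['q'],s['tcp_pos'],Ro.from_quat(s['ee_rot']).as_matrix().round(4),s['wrist_force'])
for n,sl in (("side",np.s_[100:250,240:360]),("top",np.s_[170:270,230:330])):
    f=grab_frame(n); cv2.imwrite(f"pics/{n}1.png",cv2.resize(f[sl][:,:,::-1],None,fx=4,fy=4,interpolation=cv2.INTER_CUBIC))
E
```

```text
t: 3.43
tcp_pos: [0.4889, 0.3133, 0.3745]
ee_rot: [0.101, 0.995, 0.0, 0.0]
wrist_force: [0.1, 0.6, 0.8]
gripper_width: -0.0
[ 5.70028080e-01  2.32532250e-01  2.32372972e-02  1.36080287e+00
 -1.90238178e-04  7.72251517e-01] [0.48886372 0.31333805 0.37448197] [[-9.796e-01  2.008e-01  7.000e-04]
 [ 2.008e-01  9.796e-01  2.000e-04]
 [-6.000e-04  4.000e-04 -1.000e+00]] [0.11053735 0.60978611 0.76934582]
```

View pics/side1.png

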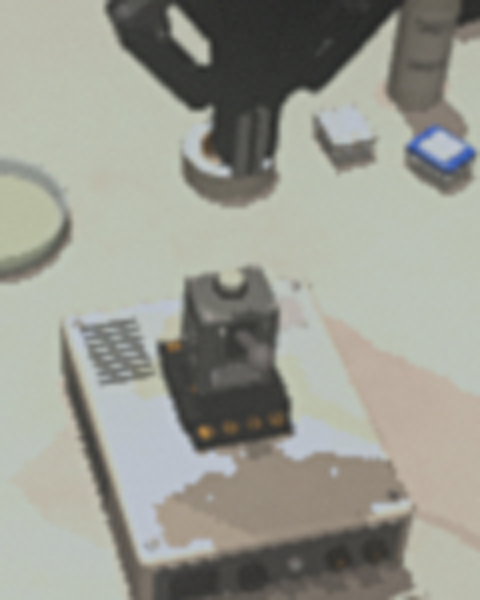

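View pics/top1.png

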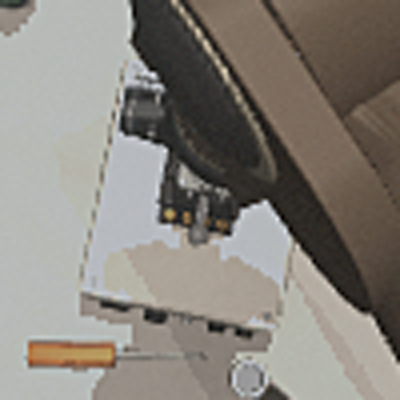

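```bash
python3 -c "
from h import *
print(proj('side',[.4889,.3133,.2015]),'seen ~',240+240/4,100+172/4)"; python3 -m creep '[[[0,0,10,0,0,0,0],[0,0,15,0,0,0,0],[0,0,15,0,0,0,0],[0,0,12,0,0,0,0],[0,0,8,0,0,0,0],[0,0,4,0,0,0,0],[0,0,2,0,0,0,0],[0,0,0,0,0,0,0],[0,0,0,0,0,0,0],[0,0,0,0,0,0,0]]]'
```

```text
[300.21187    140.74217887] seen ~ 300.0 143.0
t: 4.37
tcp_pos: [0.4892, 0.3143, 0.3085]
ee_rot: [0.1, 0.995, 0.0, 0.001]
wrist_force: [0.6, -0.2, -0.1]
gripper_width: -0.0002
```

```bash
python3 -m creep '[[[0,0,2,0,0,0,0],[0,0,2,0,0,0,0],[0,0,1.5,0,0,0,0],[0,0,1.5,0,0,0,0],[0,0,1,0,0,0,0],[0,0,1,0,0,0,0],[0,0,0.5,0,0,0,0],[0,0,0.5,0,0,0,0],[0,0,0,0,0,0,0],[0,0,0,0,0,0,0]]]'; python3 -c "
from bench import monitor;s=monitor.sense();print(s['wrist_force'],s['tcp_pos'])"
```

```text
t: 5.2
tcp_pos: [0.4891, 0.3143, 0.2979]
ee_rot: [0.1, 0.995, 0.0, 0.0]
wrist_force: [0.4, -0.7, 3.3]
gripper_width: 0.0002
[ 0.3787504  -0.74616383  3.34606671] [0.48907167 0.31425931 0.29792746]
```

```bash
python3 -m creep '[[[0,0,0.6,0,0,0,0],[0,0,0.4,0,0,0,0],[0,0,0,0,0,0,0],[0,0,0,0,0,0,0],[0,0,0,0,0,0,0],[0,0,-2,0,0,0,0],[0,0,-10,0,0,0,0],[0,0,-16,0,0,0,0],[0,0,-16,0,0,0,0],[0,0,-16,0,0,0,0]]]'
python3 - <<'E'
from bench import monitor,grab_frame
import numpy as np,cv2
s=monitor.sense();print(s['tcp_pos'],s['wrist_force'])
for n,sl in (("side",np.s_[140:240,260:340]),("top",np.s_[200:260,250:310])):
    f=grab_frame(n); cv2.imwrite(f"pics/{n}2.png",cv2.resize(f[sl][:,:,::-1],None,fx=6,fy=6,interpolation=cv2.INTER_CUBIC))
E
```

```text
t: 6.03
tcp_pos: [0.4887, 0.314, 0.3573]
ee_rot: [0.1, 0.995, -0.001, -0.001]
wrist_force: [0.2, 0.2, 0.7]
gripper_width: -0.0
[0.48869145 0.31402685 0.35727047] [0.18643604 0.23064922 0.66025162]
```

View pics/side2.png

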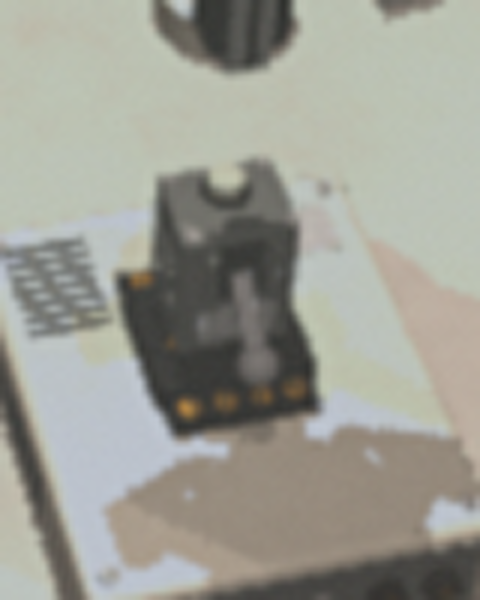

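View pics/top2.png

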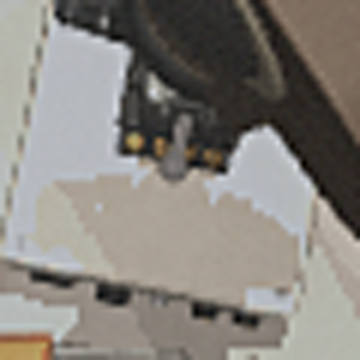

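Run:
```python
from h import *
s=(260+362.5/6*0+ (260.5/6-.5),140+362.5/6-.5) if 0 else (260+260.5/6-.5,140+362.5/6-.5)
t=(250+175.5/6-.5,200+168.5/6-.5)
print(tri("top",t,"side",s),atz("top",*t,.085),atz("side",*s,.085))
```

```text
(array([0.44584043, 0.3222625 , 0.08829543]), np.float64(0.0005537843703987223)) [0.44588939 0.32183446 0.085     ] [0.44840154 0.32086032 0.085     ]
```

```bash
python3 -m creep '[[[15,-0.8,0,0,0,0,0.5],[18,0,0,0,0,0,0.5],[10,0,5,0,0,0,0.5],[0,0,20,0,0,0,0.5],[0,0,25,0,0,0,0.5],[0,0,20,0,0,0,0.5],[0,0,10,0,0,0,0.5],[0,0,5,0,0,0,0.5],[0,0,0,0,0,0,0.5],[0,0,0,0,0,0,0.5]]]'
python3 - <<'E'
from bench import monitor,grab_frame
import numpy as np,cv2
s=monitor.sense();print(s['tcp_pos'],s['wrist_force'],s['gripper_width'])
for n,sl in (("side",np.s_[140:240,260:340]),):
    f=grab_frame(n); cv2.imwrite(f"pics/{n}3.png",cv2.resize(f[sl][:,:,::-1],None,fx=6,fy=6,interpolation=cv2.INTER_CUBIC))
E
```

```text
t: 6.97
tcp_pos: [0.4469, 0.322, 0.2722]
ee_rot: [0.1, 0.995, 0.0, 0.0]
wrist_force: [0.3, -0.2, 0.5]
gripper_width: 0.0428
[0.44691867 0.32204948 0.27218281] [ 0.2733283  -0.24072947  0.49284564] 0.042832461600632574
```

View pics/side3.png

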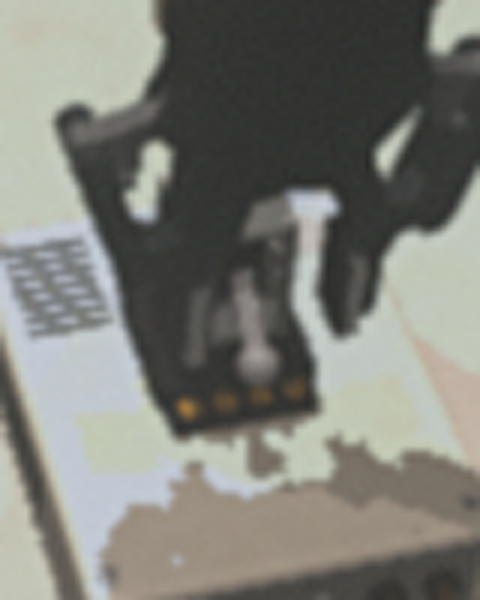

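```bash
python3 -m creep '[[[0.5,0,6,0,0,0,0.5],[0,0,8,0,0,0,0.5],[0,0,8,0,0,0,0.5],[0,0,6,0,0,0,0.5],[0,0,2,0,0,0,0.4],[0,0,0,0,0,0,0.3],[0,0,0,0,0,0,0.2],[0,0,0,0,0,0,0.1],[0,0,0,0,0,0,0],[0,0,0,0,0,0,0]]]'
python3 - <<'E'
from bench import monitor,grab_frame
import numpy as np,cv2
s=monitor.sense();print(s['tcp_pos'],s['wrist_force'],s['gripper_width'])
for n,sl in (("side",np.s_[140:240,260:340]),):
    f=grab_frame(n); cv2.imwrite(f"pics/{n}4.png",cv2.resize(f[sl][:,:,::-1],None,fx=6,fy=6,interpolation=cv2.INTER_CUBIC))
E
```

```text
t: 7.85
tcp_pos: [0.4463, 0.3222, 0.2419]
ee_rot: [0.1, 0.995, 0.0, 0.0]
wrist_force: [-0.6, 0.4, 0.2]
gripper_width: 0.0102
[0.44626586 0.32218184 0.24193388] [-0.64717237  0.36178883  0.1904662 ] 0.010169180287132887
```

View pics/side4.png

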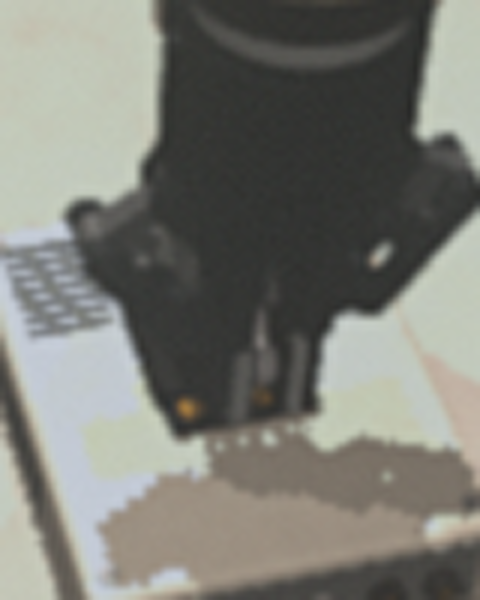

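```bash
python3 -m creep '[[[0,0,0,0,0,0,0],[0,0,0,0,0,0,0],[0,0,0,0,0,0,0],[0,0,0,0,0,0,0],[0,0,0,0,0,0,0],[0,0,0,0,0,0,0],[0,0,0,0,0,0,0],[0,0,0,0,0,0,0],[0,0,0,0,0,0,0],[0,0,0,0,0,0,0]]]'
python3 - <<'E'
from bench import monitor,grab_frame
import numpy as np,cv2
s=monitor.sense();print(s['tcp_pos'],s['wrist_force'],s['gripper_width'])
for n,sl in (("side",np.s_[140:240,260:340]),):
    f=grab_frame(n); cv2.imwrite(f"pics/{n}5.png",cv2.resize(f[sl][:,:,::-1],None,fx=6,fy=6,interpolation=cv2.INTER_CUBIC))
E
```

```text
t: 8.73
tcp_pos: [0.4463, 0.3221, 0.2418]
ee_rot: [0.1, 0.995, 0.0, 0.0]
wrist_force: [-0.2, 1.5, 0.9]
gripper_width: 0.0099
[0.44630085 0.32214065 0.24179862] [-0.23114342  1.51823723  0.86495884] 0.009948790197848523
```

View pics/side5.png

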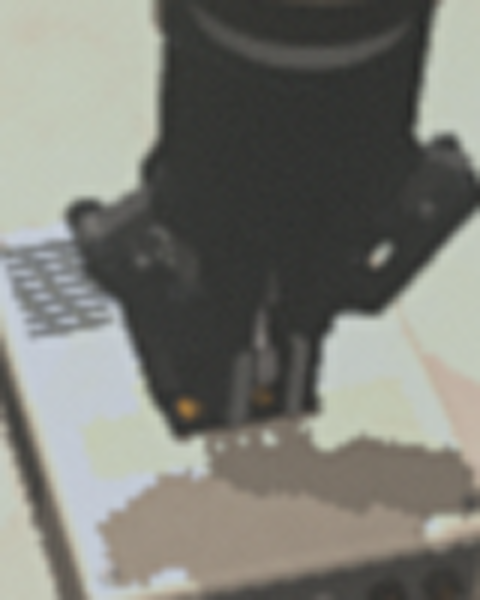

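```bash
python3 -m creep '[[[1.7,0,-2.3,0,0,0,0],[1.5,0,-2.4,0,0,0,0],[1.4,0,-2.8,0,0,0,0],[1.2,0,-2.9,0,0,0,0],[1.6,0,-6,0,0,0,0],[0.6,0,-6.2,0,0,0,0],[-0.6,0,-6.2,0,0,0,0],[-1.6,0,-6,0,0,0,0],[0,0,0,0,0,0,0],[0,0,0,0,0,0,0]]]'
python3 - <<'E'
from bench import monitor,grab_frame
import numpy as np,cv2
s=monitor.sense();print(s['tcp_pos'],s['wrist_force'],s['gripper_width'])
for n,sl in (("side",np.s_[140:240,260:340]),):
    f=grab_frame(n); cv2.imwrite(f"pics/{n}6.png",cv2.resize(f[sl][:,:,::-1],None,fx=6,fy=6,interpolation=cv2.INTER_CUBIC))
E
```

```text
t: 9.62
tcp_pos: [0.4394, 0.3233, 0.277]
ee_rot: [0.099, 0.995, 0.0, -0.002]
wrist_force: [-5.4, 6.6, -1.1]
gripper_width: 0.0094
[0.43941122 0.32330788 0.27695125] [-5.41554095  6.593639   -1.09264569] 0.009372524685653902
```

View pics/side6.png

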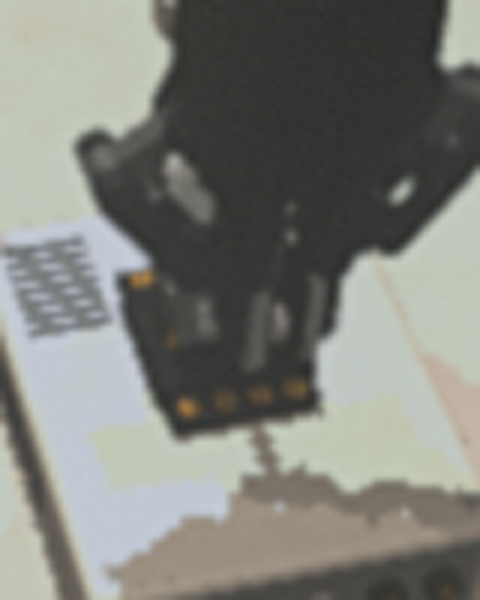

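```bash
python3 -m creep '[[[-1,0,-2.4,0,0,0,0],[-1,0,-2,0,0,0,0],[-0.7,0,-1.3,0,0,0,0],[-0.4,0,-0.8,0,0,0,0],[-0.4,0,-0.8,0,0,0,0],[0,0,0,0,0,0,0],[0,0,0,0,0,0,0],[0,0,0,0,0,0,0],[0,0,0,0,0,0,0],[0,0,0,0,0,0,0]]]'
python3 - <<'E'
from bench import monitor,grab_frame
import numpy as np,cv2
s=monitor.sense();print(s['tcp_pos'],s['wrist_force'],s['gripper_width'])
E
```

```text
t: 10.5
tcp_pos: [0.442, 0.3224, 0.2829]
ee_rot: [0.099, 0.995, -0.0, -0.003]
wrist_force: [-8.8, 4.1, -5.2]
gripper_width: 0.0094
[0.44200971 0.32239749 0.28290018] [-8.80780455  4.06317484 -5.18685951] 0.009417016467699052
```

```bash
python3 -m creep '[[[-0.2,0,-0.4,0,0,0,0],[0,0,0,0,0,0,0],[0,0,0,0,0,0,0],[0,0,0,0,0,0,0.1],[0,0,0,0,0,0,0.25],[0,0,0,0,0,0,0.4],[0,0,0,0,0,0,0.6],[0,0,0,0,0,0,0.6],[0,0,0,0,0,0,0.6],[0,0,0,0,0,0,0.6]]]'
python3 - <<'E'
from bench import monitor,grab_frame
import numpy as np,cv2
s=monitor.sense();print(s['tcp_pos'],s['wrist_force'],s['gripper_width'])
for n,sl in (("side",np.s_[140:240,260:340]),):
    f=grab_frame(n); cv2.imwrite(f"pics/{n}7.png",cv2.resize(f[sl][:,:,::-1],None,fx=6,fy=6,interpolation=cv2.INTER_CUBIC))
E
```

```text
t: 11.33
tcp_pos: [0.4444, 0.3224, 0.2845]
ee_rot: [0.1, 0.995, 0.0, 0.0]
wrist_force: [0.5, -1.1, 0.2]
gripper_width: 0.051
[0.44438706 0.32237156 0.28451455] [ 0.46466027 -1.06699441  0.19068036] 0.051039197054157256
```

View pics/side7.png

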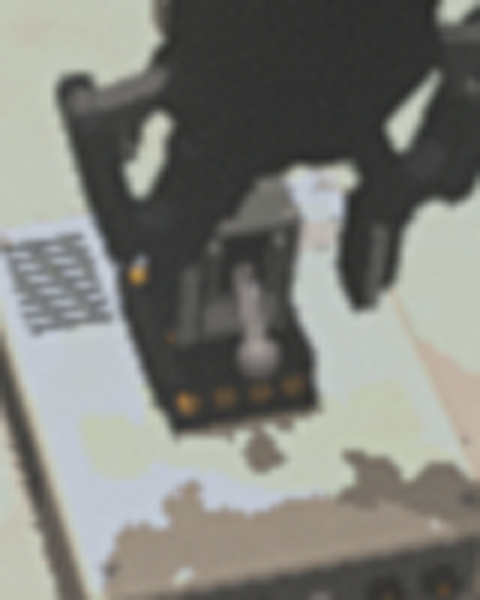

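Run:
```python
from h import *
import cv2
for uv in ((260.5,362.5),(258.5,352.5)):
    print(atz("side",260+uv[0]/6-.5,140+uv[1]/6-.5,.085))
for uv in ((188,408),(188,402),(294,388),(292,383)):
    print(atz("side",260+uv[0]/6-.5,140+uv[1]/6-.5,.057))
from bench import grab_frame
f=grab_frame("top"); cv2.imwrite("pics/top8.png",cv2.resize(f[200:260,250:310][:,:,::-1],None,fx=6,fy=6,interpolation=cv2.INTER_CUBIC))
```

```text
[0.44840154 0.32086032 0.085     ]
[0.45244847 0.31932027 0.085     ]
[0.46175199 0.33862846 0.057     ]
[0.46405918 0.33738464 0.057     ]
[0.4541491  0.30242984 0.057     ]
[0.45636006 0.30192827 0.057     ]
```

View pics/top8.png

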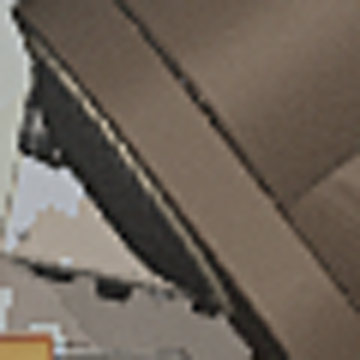

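```bash
python3 -m creep '[[[-2.5,-0.4,5,0,0,0,0.5],[-2.5,0,12,0,0,0,0.5],[0,0,12,0,0,0,0.4],[0,0,10,0,0,0,0.3],[0,0,5,0,0,0,0.25],[0,0,1,0,0,0,0.2],[0,0,0,0,0,0,0.18],[0,0,0,0,0,0,0.16],[0,0,0,0,0,0,0.14],[0,0,0,0,0,0,0.14]]]'
python3 - <<'E'
from bench import monitor,grab_frame
import numpy as np,cv2
s=monitor.sense();print(s['tcp_pos'],s['wrist_force'],s['gripper_width'])
for n,sl in (("side",np.s_[160:220,280:340]),):
    f=grab_frame(n); cv2.imwrite(f"pics/{n}9.png",cv2.resize(f[sl][:,:,::-1],None,fx=10,fy=10,interpolation=cv2.INTER_CUBIC))
E
```

```text
t: 12.27
tcp_pos: [0.4491, 0.3212, 0.2397]
ee_rot: [0.1, 0.995, 0.0, 0.0]
wrist_force: [-0.4, -0.5, -1.2]
gripper_width: 0.0123
[0.44909214 0.32115085 0.23966682] [-0.36721275 -0.47190288 -1.22260742] 0.012306117250186804
```

View pics/side9.png

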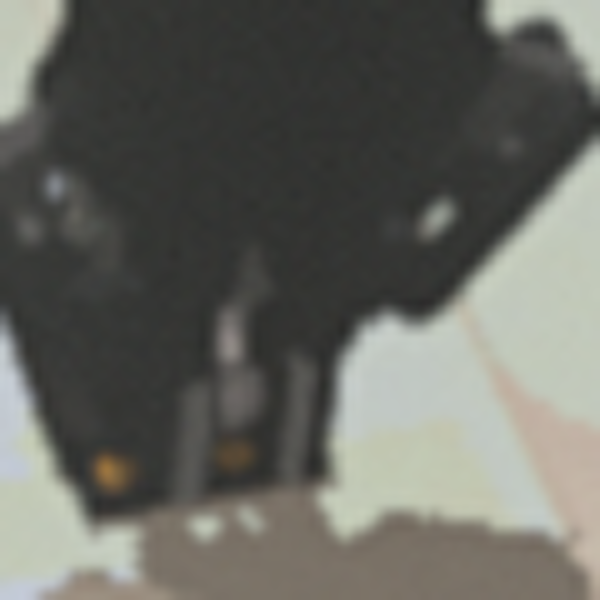

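```bash
python3 -m creep '[[[0,0,0,0,0,0,0.14],[0,0,0,0,0,0,0.14],[0,0,0,0,0,0,0.14],[0,0,0,0,0,0,0.14],[0,0,0,0,0,0,0.14],[0,0,0,0,0,0,0.14],[0,0,0,0,0,0,0.14],[0,0,0,0,0,0,0.14],[0,0,0,0,0,0,0.14],[0,0,0,0,0,0,0.14]]]';python3 -m creep '[[[0,0,0,0,0,0,0.1],[0,0,0,0,0,0,0.1],[0,0,0,0,0,0,0.1],[0,0,0,0,0,0,0.1],[0,0,0,0,0,0,0.1],[0,0,0,0,0,0,0.1],[0,0,0,0,0,0,0.1],[0,0,0,0,0,0,0.1],[0,0,0,0,0,0,0.1],[0,0,0,0,0,0,0.1]]]'
```

```text
t: 13.15
tcp_pos: [0.449, 0.3211, 0.2392]
ee_rot: [0.1, 0.995, 0.0, 0.0]
wrist_force: [0.4, 0.4, 0.1]
gripper_width: 0.0127
t: 13.98
tcp_pos: [0.449, 0.3211, 0.2392]
ee_rot: [0.1, 0.995, 0.0, 0.0]
wrist_force: [-0.6, 0.8, 0.8]
gripper_width: 0.0106
```

```bash
python3 -m creep '[[[0,0,0,0,0,0,0.14],[0,0,0,0,0,0,0.14],[1.7,0,-2.3,0,0,0,0.14],[1.5,0,-2.4,0,0,0,0.14],[1.4,0,-2.8,0,0,0,0.14],[1.2,0,-2.9,0,0,0,0.14],[0.9,0,-3,0,0,0,0.14],[0.7,0,-3,0,0,0,0.14],[0.6,0,-6.2,0,0,0,0.14],[0,0,0,0,0,0,0.14]]]'; python3 -c "
from bench import monitor;s=monitor.sense();print(s['wrist_force'],s['wrist_torque'])"
```

```text
t: 14.82
tcp_pos: [0.4412, 0.3227, 0.263]
ee_rot: [0.1, 0.995, 0.0, 0.0]
wrist_force: [-0.2, -0.9, -1.4]
gripper_width: 0.0119
[-0.2415947  -0.94568558 -1.43195027] [-0.20858999  0.04940779 -0.05198011]
```

Run:
```python
from bench import monitor,grab_frame
import numpy as np,cv2
s=monitor.sense();print(s['tcp_pos'],s['wrist_force'],s['gripper_width'])
for n,sl in (("side",np.s_[160:220,280:340]),):
    f=grab_frame(n); cv2.imwrite(f"pics/{n}10.png",cv2.resize(f[sl][:,:,::-1],None,fx=10,fy=10,interpolation=cv2.INTER_CUBIC))
```

```text
[0.44116972 0.3226769  0.26304094] [-0.2415947  -0.94568558 -1.43195027] 0.011935007387032074
```

View pics/side10.png

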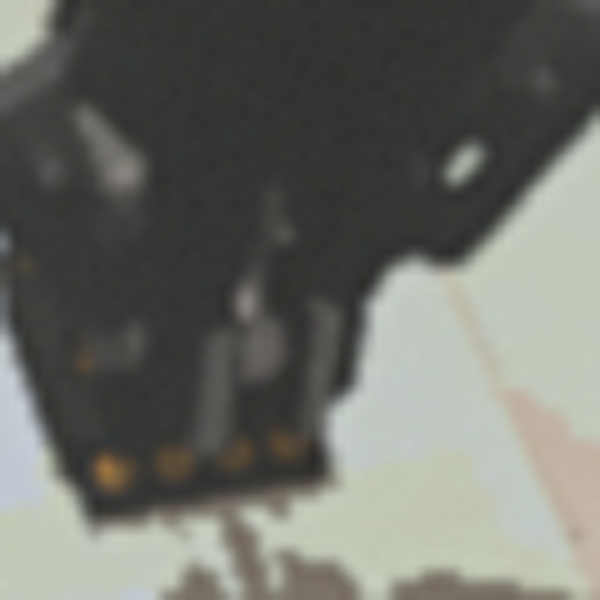

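```bash
python3 -m creep '[[[0,0,0,0,0,0,0.12],[-0.1,0,-3.1,0,0,0,0.12],[-0.4,0,-3.1,0,0,0,0.12],[-0.7,0,-3.1,0,0,0,0.12],[-0.9,0,-3,0,0,0,0.12],[-1.2,0,-3,0,0,0,0.12],[0,0,0,0,0,0,0.12],[0,0,0,0,0,0,0.12],[0,0,0,0,0,0,0.12],[0,0,0,0,0,0,0.12]]]'; python3 -c "
from bench import monitor;s=monitor.sense();print(s['wrist_force'],s['wrist_torque'])"
```

```text
t: 15.7
tcp_pos: [0.4443, 0.3219, 0.277]
ee_rot: [0.1, 0.995, -0.0, -0.0]
wrist_force: [-0.6, -1.1, -4.2]
gripper_width: 0.011
[-0.58482395 -1.09528837 -4.17729194] [-0.24399422  0.16975726  0.04259302]
```

```bash
python3 -m creep '[[[-0.7,0,-1.4,0,0,0,0.12],[-0.7,0,-1.4,0,0,0,0.12],[-0.2,0,-0.7,0,0,0,0.12],[-0.2,0,-0.7,0,0,0,0.12],[0,0,0,0,0,0,0.12],[0,0,0,0,0,0,0.12],[0,0,0,0,0,0,0.12],[0,0,0,0,0,0,0.12],[0,0,0,0,0,0,0.12],[0,0,0,0,0,0,0.12]]]'
python3 - <<'E'
from bench import monitor,grab_frame
import numpy as np,cv2
s=monitor.sense();print(s['tcp_pos'],s['wrist_force'],s['gripper_width'])
for n,sl in (("side",np.s_[160:220,280:340]),):
    f=grab_frame(n); cv2.imwrite(f"pics/{n}11.png",cv2.resize(f[sl][:,:,::-1],None,fx=10,fy=10,interpolation=cv2.INTER_CUBIC))
E
```

```text
t: 16.53
tcp_pos: [0.4461, 0.3217, 0.2814]
ee_rot: [0.1, 0.995, 0.0, -0.0]
wrist_force: [-2.7, -1.8, -1.5]
gripper_width: 0.0109
[0.44607758 0.32165059 0.28135134] [-2.71648133 -1.82823171 -1.4794888 ] 0.010934968177243936
```

View pics/side11.png

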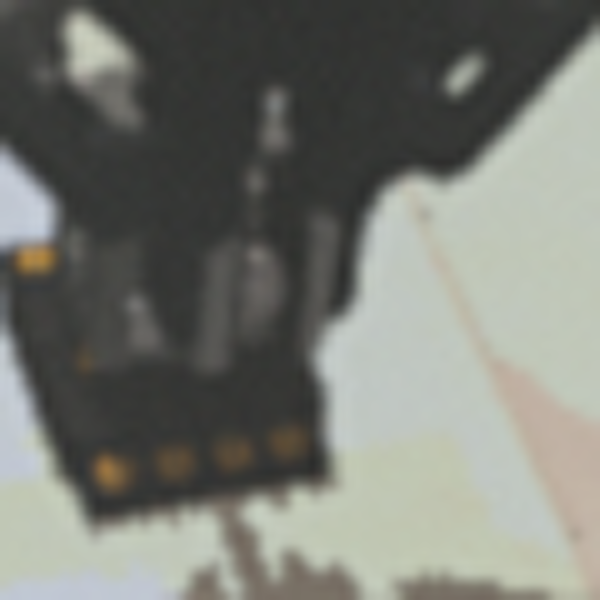

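```bash
python3 - <<'E'
from h import *
c,s=np.cos(-.2022),np.sin(-.2022)
for a in (-39,0,10,15,20,25,30):
    r=np.radians(a); x=-.002-.036*np.cos(r); z=.108+.036*np.sin(r)
    X=[.4758+.003+c*x,.3161-.001+s*x,z]; p=proj("side",X); print(a,np.round(X,4),(p+.5-[280,160])*10)
E
python3 -m creep '[[[0.2,0,-0.8,0,0,0,0.08],[0,0,-0.8,0,0,0,0.08],[0,0,-0.8,0,0,0,0.08],[0,0,0,0,0,0,0.08],[0,0,0,0,0,0,0.08],[0,0,0,0,0,0,0.08],[0,0,0,0,0,0,0.08],[0,0,0,0,0,0,0.08],[0,0,0,0,0,0,0.08],[0,0,0,0,0,0,0.08]]]'
python3 - <<'E'
from bench import monitor,grab_frame
import numpy as np,cv2
s=monitor.sense();print(s['tcp_pos'],s['wrist_force'],s['gripper_width'])
for n,sl in (("side",np.s_[160:220,280:340]),):
    f=grab_frame(n); cv2.imwrite(f"pics/{n}12.png",cv2.resize(f[sl][:,:,::-1],None,fx=10,fy=10,interpolation=cv2.INTER_CUBIC))
E
```

```text
-39 [0.4494 0.3211 0.0853] [230.50808871 399.82729174]
0 [0.4416 0.3227 0.108 ] [252.18359023 351.77440846]
10 [0.4421 0.3226 0.1143] [253.80647472 327.47609266]
15 [0.4428 0.3225 0.1173] [253.92740254 313.89173719]
20 [0.4437 0.3223 0.1203] [253.58099568 299.49221436]
25 [0.4449 0.3221 0.1232] [252.76740059 284.39526302]
30 [0.4463 0.3218 0.126 ] [251.49119564 268.72649948]
t: 17.42
tcp_pos: [0.4459, 0.322, 0.2841]
ee_rot: [0.1, 0.995, 0.0, 0.0]
wrist_force: [-2.7, 1.0, 1.3]
gripper_width: 0.0099
[0.4459407  0.32195187 0.28405487] [-2.7072277   1.04992618  1.26960599] 0.009863872241749286
```

View pics/side12.png

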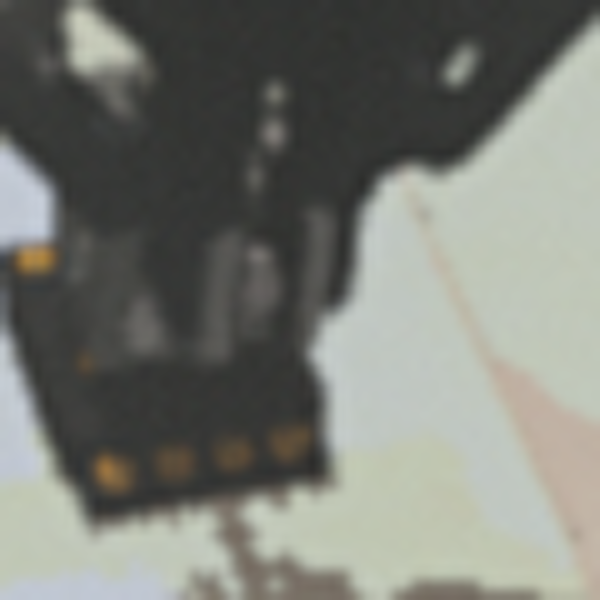

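```bash
python3 -m creep '[[[0,0,0,0,0,0,0],[0,0,0,0,0,0,0],[0,0,0,0,0,0,0],[-0.2,0,-0.7,0,0,0,0],[-0.2,0,-0.7,0,0,0,0],[-0.2,0,-0.7,0,0,0,0],[0,0,0,0,0,0,0],[0,0,0,0,0,0,0],[0,0,0,0,0,0,0],[0,0,0,0,0,0,0]]]'
python3 - <<'E'
from bench import monitor,grab_frame
import numpy as np,cv2
s=monitor.sense();print(s['tcp_pos'],s['wrist_force'],s['gripper_width'])
for n,sl in (("side",np.s_[160:220,280:340]),):
    f=grab_frame(n); cv2.imwrite(f"pics/{n}13.png",cv2.resize(f[sl][:,:,::-1],None,fx=10,fy=10,interpolation=cv2.INTER_CUBIC))
E
```

```text
t: 18.3
tcp_pos: [0.4466, 0.3216, 0.2857]
ee_rot: [0.1, 0.995, 0.0, -0.0]
wrist_force: [-1.7, 3.2, -1.1]
gripper_width: 0.0099
[0.44658347 0.32161952 0.28568312] [-1.74107936  3.18185245 -1.13208642] 0.009944056856298124
```

View pics/side13.png

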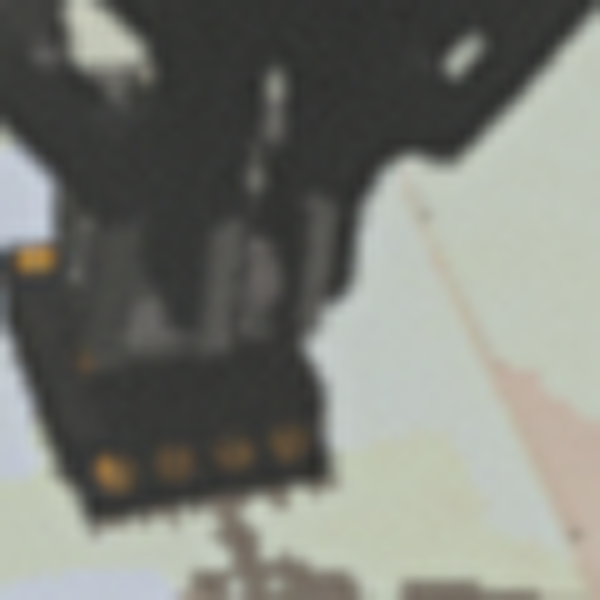

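```bash
python3 -m creep '[[[-0.3,0,-0.8,0,0,0,0],[-0.3,0,-0.8,0,0,0,0],[-0.3,0,-0.8,0,0,0,0],[-0.3,0,-0.8,0,0,0,0],[0,0,0,0,0,0,0],[0,0,0,0,0,0,0],[0,0,0,0,0,0,0],[0,0,0,0,0,0,0],[0,0,0,0,0,0,0],[0,0,0,0,0,0,0]]]'
python3 - <<'E'
from bench import monitor,grab_frame
import numpy as np,cv2
s=monitor.sense();print(s['tcp_pos'],s['wrist_force'],s['gripper_width'])
for n,sl in (("side",np.s_[160:220,280:340]),):
    f=grab_frame(n); cv2.imwrite(f"pics/{n}14.png",cv2.resize(f[sl][:,:,::-1],None,fx=10,fy=10,interpolation=cv2.INTER_CUBIC))
E
```

```text
t: 19.18
tcp_pos: [0.4477, 0.3213, 0.2889]
ee_rot: [0.1, 0.995, -0.0, -0.0]
wrist_force: [-2.3, 2.8, -3.9]
gripper_width: 0.01
[0.4476688  0.32133279 0.28893713] [-2.26148107  2.7857881  -3.94502715] 0.010034795660551772
```

View pics/side14.png

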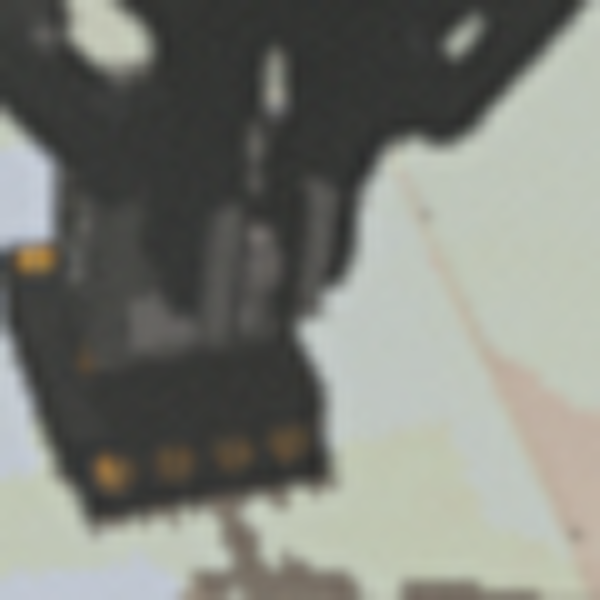

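```bash
python3 -m creep '[[[-0.3,0,-0.8,0,0,0,0],[-0.3,0,-0.8,0,0,0,0],[0,0,0,0,0,0,0],[0,0,0,0,0,0,0],[0,0,0,0,0,0,0],[0,0,0,0,0,0,0],[0,0,0,0,0,0,0],[0,0,0,0,0,0,0],[0,0,0,0,0,0,0],[0,0,0,0,0,0,0]]]'
python3 - <<'E'
from bench import monitor,grab_frame
import numpy as np,cv2
s=monitor.sense();print(s['tcp_pos'],s['wrist_force'],s['gripper_width'])
E
```

```text
t: 20.07
tcp_pos: [0.4483, 0.3213, 0.2907]
ee_rot: [0.1, 0.995, 0.0, 0.0]
wrist_force: [-2.7, 2.4, 0.9]
gripper_width: 0.0095
[0.4483254  0.32134799 0.29073679] [-2.72641982  2.4014302   0.85696969] 0.00946234123711714
```

```bash
python3 -m creep '[[[0,0,0,0,0,0,0.1],[0,0,0,0,0,0,0.15],[0,0,0,0,0,0,0.3],[0,0,0,0,0,0,0.5],[0,0,0,0,0,0,0.6],[0,0,0,0,0,0,0.6],[0,0,0,0,0,0,0.6],[0,0,0,0,0,0,0.6],[0,0,0,0,0,0,0.6],[0,0,0,0,0,0,0.6]]]'
python3 - <<'E'
from bench import monitor,grab_frame
import numpy as np,cv2
s=monitor.sense();print(s['tcp_pos'],s['wrist_force'],s['gripper_width'])
for n,sl in (("side",np.s_[140:240,260:340]),):
    f=grab_frame(n); cv2.imwrite(f"pics/{n}15.png",cv2.resize(f[sl][:,:,::-1],None,fx=6,fy=6,interpolation=cv2.INTER_CUBIC))
E
```

```text
t: 20.9
tcp_pos: [0.4483, 0.3212, 0.2906]
ee_rot: [0.1, 0.995, -0.0, 0.0]
wrist_force: [-0.5, 0.1, 0.0]
gripper_width: 0.0512
[0.44833429 0.32121213 0.29055632] [-0.48937452  0.0897299   0.01378247] 0.0512192534383789
```

View pics/side15.png

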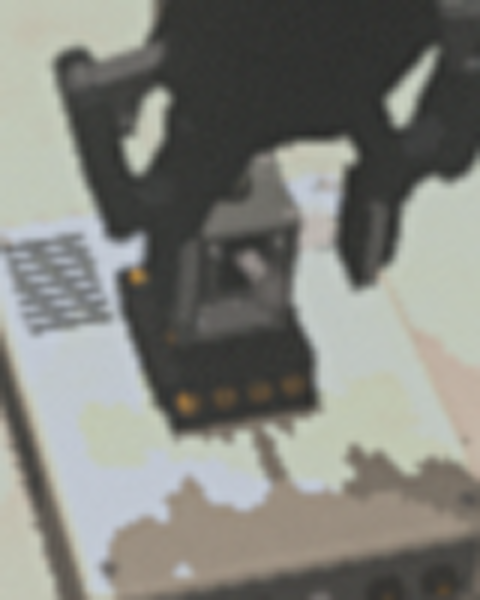

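```bash
python3 -m creep '[[[0,0,-10,0,0,0,0.7],[0,0,-20,0,0,0,0.7],[0,0,-20,0,0,0,0.7],[-10,0,-15,0,0,0,0.7],[-15,0,0,0,0,0,0.7],[-13,0,0,0,0,0,0.7],[0,0,0,0,0,0,0.7],[0,0,0,0,0,0,0.7],[0,0,0,0,0,0,0.7],[0,0,0,0,0,0,0.7]]]'
python3 - <<'E'
from bench import monitor,grab_frame
import numpy as np,cv2
s=monitor.sense();print(s['tcp_pos'],s['wrist_force'],s['gripper_width'])
for n,sl in (("side",np.s_[155:255,245:355]),):
    f=grab_frame(n); cv2.imwrite(f"pics/{n}16.png",cv2.resize(f[sl][:,:,::-1],None,fx=6,fy=6,interpolation=cv2.INTER_CUBIC))
f=grab_frame("top"); cv2.imwrite(f"pics/top16.png",cv2.resize(f[180:260,240:320][:,:,::-1],None,fx=7,fy=7,interpolation=cv2.INTER_CUBIC))
E
```

```text
t: 21.78
tcp_pos: [0.4853, 0.3136, 0.3547]
ee_rot: [0.1, 0.995, -0.001, -0.001]
wrist_force: [-0.4, 0.6, 0.4]
gripper_width: 0.0596
[0.48529384 0.31355544 0.35466852] [-0.42081466  0.63319645  0.39739028] 0.05963998331149717
```

View pics/side16.png

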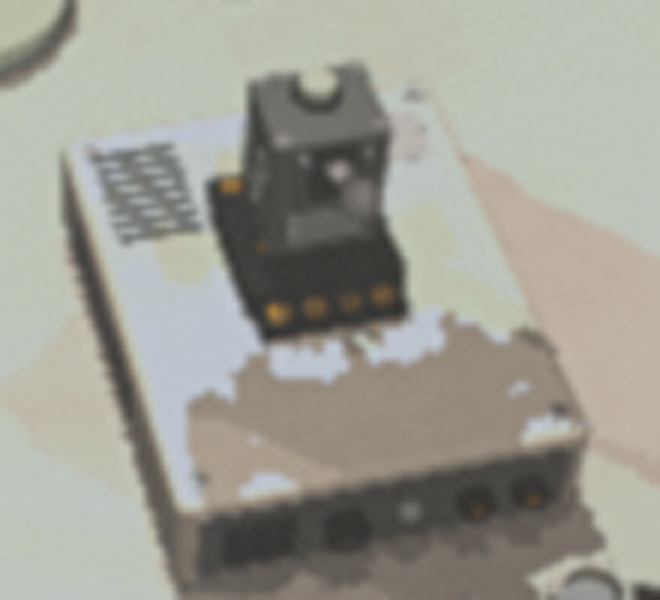

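View pics/top16.png

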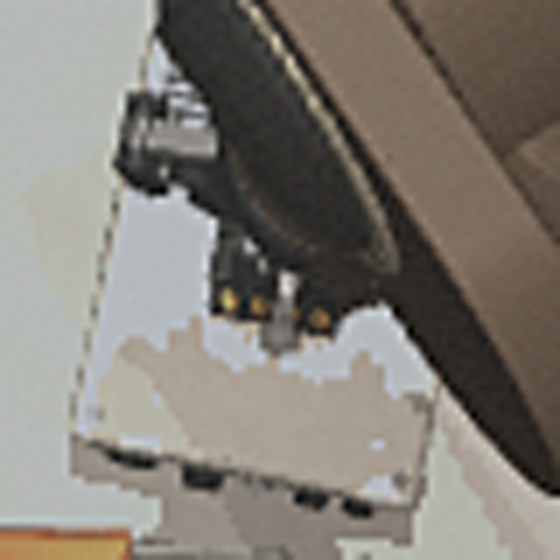

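```bash
python3 -m creep '[[[-1.6,0.5,10,0,0,0,0.7],[0,0,15,0,0,0,0.7],[0,0,18,0,0,0,0.7],[0,0,15,0,0,0,0.7],[0,0,8,0,0,0,0.7],[0,0,4,0,0,0,0.7],[0,0,0,0,0,0,0.7],[0,0,0,0,0,0,0.7],[0,0,0,0,0,0,0.7],[0,0,0,0,0,0,0.7]]]'
python3 - <<'E'
from bench import monitor,grab_frame
import numpy as np,cv2
s=monitor.sense();print(s['tcp_pos'],s['wrist_force'],s['gripper_width'])
for n,sl in (("side",np.s_[140:240,260:340]),):
    f=grab_frame(n); cv2.imwrite(f"pics/{n}17.png",cv2.resize(f[sl][:,:,::-1],None,fx=6,fy=6,interpolation=cv2.INTER_CUBIC))
E
```

```text
t: 22.72
tcp_pos: [0.4875, 0.3141, 0.2866]
ee_rot: [0.1, 0.995, 0.001, 0.001]
wrist_force: [0.4, 0.4, 0.6]
gripper_width: 0.0601
[0.48747293 0.31407518 0.2866117 ] [0.41303386 0.37832128 0.63056607] 0.06007325696119906
```

View pics/side17.png

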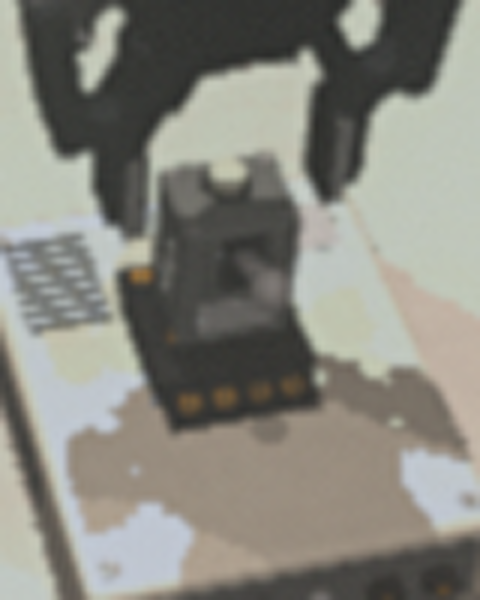

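```bash
python3 -m creep '[[[0.3,0,8,0,0,0,0.7],[0,0,10,0,0,0,0.7],[0,0,10,0,0,0,0.7],[0,0,5,0,0,0,0.6],[0,0,2,0,0,0,0.56],[0,0,0,0,0,0,0.52],[0,0,0,0,0,0,0.5],[0,0,0,0,0,0,0.48],[0,0,0,0,0,0,0.46],[0,0,0,0,0,0,0.46]]]'
python3 - <<'E'
from bench import monitor,grab_frame
import numpy as np,cv2
s=monitor.sense();print(s['tcp_pos'],s['wrist_force'],s['gripper_width'],s['wrist_torque'])
for n,sl in (("side",np.s_[140:240,260:340]),):
    f=grab_frame(n); cv2.imwrite(f"pics/{n}18.png",cv2.resize(f[sl][:,:,::-1],None,fx=6,fy=6,interpolation=cv2.INTER_CUBIC))
E
```

```text
t: 23.6
tcp_pos: [0.4869, 0.3135, 0.2508]
ee_rot: [0.1, 0.995, -0.0, 0.0]
wrist_force: [-1.2, -2.2, 0.8]
gripper_width: 0.0401
[0.48687709 0.31354621 0.25082112] [-1.21349144 -2.17794423  0.78923145] 0.04014937558803719 [-0.73600764  0.18471191 -0.09896413]
```

View pics/side18.png

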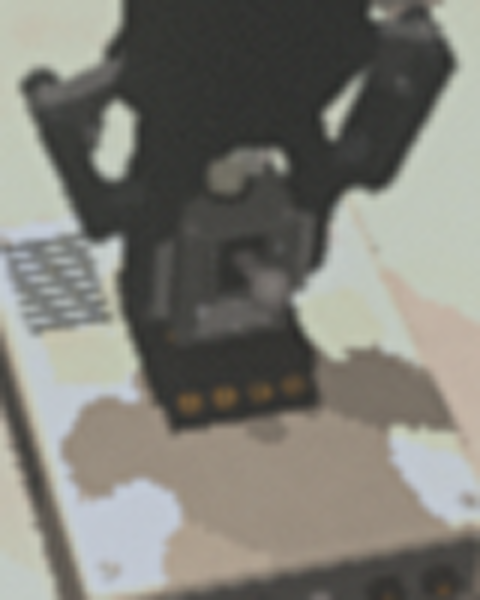

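Contact at 40 mm. Grip fully.

```bash
python3 -m creep '[[[0,0,0,0,0,0,0.4],[0,0,0,0,0,0,0.3],[0,0,0,0,0,0,0],[0,0,0,0,0,0,0],[0,0,0,0,0,0,0],[0,0,0,0,0,0,0],[0,0,0,0,0,0,0],[0,0,0,0,0,0,0],[0,0,0,0,0,0,0],[0,0,0,0,0,0,0]]]'
python3 - <<'E'
from bench import monitor
s=monitor.sense();print(s['tcp_pos'],s['ee_rot'],s['wrist_force'],s['gripper_width'],s['wrist_torque'])
E
```

```text
t: 24.48
tcp_pos: [0.4869, 0.3136, 0.251]
ee_rot: [0.1, 0.995, -0.0, 0.0]
wrist_force: [-1.3, -5.2, 3.1]
gripper_width: 0.0395
[0.48685598 0.31356128 0.25095253] [ 9.99058323e-02  9.94996806e-01 -3.87775626e-04  1.71932821e-04] [-1.26366106 -5.17980379  3.09424986] 0.03949935677263222 [-1.06329188  0.40874075 -0.15891523]
```

```bash
python3 -m creep '[[[0,0,-0.8,0,0,0,0],[0,0,-0.8,0,0,0,0],[0,3.9,0,0.02,0,0,0],[0,3.9,0,0.02,0,0,0],[0,3.9,0,0.02,0,0,0],[0,3.9,0,0.02,0,0,0],[0,0,0,0,0,0,0],[0,0,0,0,0,0,0],[0,0,0,0,0,0,0],[0,0,0,0,0,0,0]]]'
python3 - <<'E'
from bench import monitor,grab_frame
import cv2,numpy as np
from scipy.spatial.transform import Rotation as Ro
s=monitor.sense();M=Ro.from_quat(s['ee_rot']).as_matrix();print(s['tcp_pos'],M[:,2],s['wrist_force'],s['gripper_width'],s['wrist_torque'],'grasp',s['tcp_pos']+M[:,2]*.155)
f=grab_frame("side")[140:240,250:350]; cv2.imwrite("pics/side19.png",cv2.resize(f[:,:,::-1],None,fx=6,fy=6,interpolation=cv2.INTER_CUBIC))
E
```

```text
t: 25.32
tcp_pos: [0.49, 0.3291, 0.2509]
ee_rot: [0.1, 0.994, -0.042, -0.004]
wrist_force: [2.2, -5.8, -7.5]
gripper_width: 0.0392
[0.49000415 0.32912646 0.25087062] [-0.01703228 -0.08209464 -0.99647899] [ 2.22872035 -5.77301948 -7.47773813] 0.03924635481841241 [-1.20011637 -0.35847133 -0.0102151 ] grasp [0.48736415 0.31640179 0.09641638]
```

View pics/side19.png

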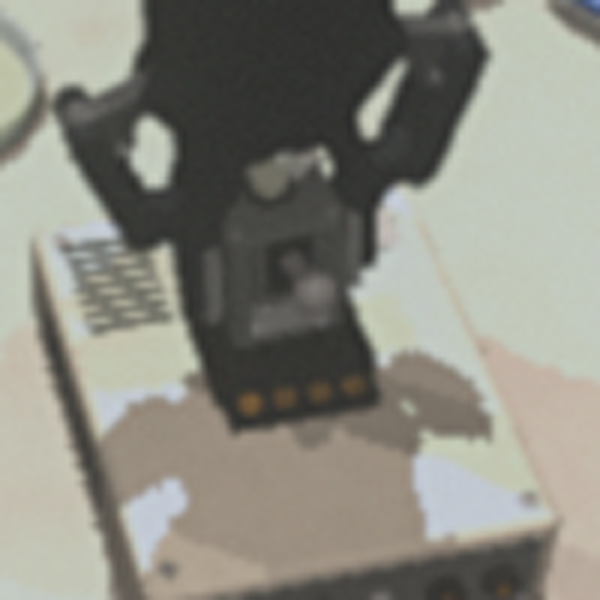

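```bash
python3 -m creep '[[[0,-3.9,0,-0.02,0,0,0],[0,-3.9,0,-0.02,0,0,0],[0,-3.9,0,-0.02,0,0,0],[0,-3.9,0,-0.02,0,0,0],[0,-3.9,-0.1,-0.02,0,0,0],[0,-3.9,-0.1,-0.02,0,0,0],[0,-3.9,-0.1,-0.02,0,0,0],[0,-3.9,-0.1,-0.02,0,0,0],[0,-3.9,-0.1,-0.02,0,0,0],[0,0,0,0,0,0,0]]]'
cat > st.py <<'E'
from bench import monitor,grab_frame
import cv2,numpy as np,sys
from scipy.spatial.transform import Rotation as Ro
s=monitor.sense();M=Ro.from_quat(s['ee_rot']).as_matrix();z=M[:,2]
print('t',s['t'],'F',s['wrist_force'].round(1),'T',s['wrist_torque'].round(2),'w',s['gripper_width'].round(4),'tilt_y',round(float(-z[1]*.98-z[0]*.2),4)*-1,'pivot(193)',(s['tcp_pos']+z*.193).round(4),'grasp',(s['tcp_pos']+z*.155).round(4))
if len(sys.argv)>1:
    f=grab_frame("side")[140:240,250:350]; cv2.imwrite(f"pics/{sys.argv[1]}.png",cv2.resize(f[:,:,::-1],None,fx=6,fy=6,interpolation=cv2.INTER_CUBIC))
E
python3 st.py r1
```

```text
t: 26.2
tcp_pos: [0.4829, 0.2946, 0.2521]
ee_rot: [0.1, 0.994, 0.051, 0.005]
wrist_force: [3.7, 3.7, -15.0]
gripper_width: 0.0391Traceback (most recent call last):
  File "st.py", line 5, in <module>
    print('t',s['t'],'F',s['wrist_force'].round(1),'T',s['wrist_torque'].round(2),'w',s['gripper_width'].round(4),'tilt_y',round(float(-z[1]*.98-z[0]*.2),4)*-1,'pivot(193)',(s['tcp_pos']+z*.193).round(4),'grasp',(s['tcp_pos']+z*.155).round(4))
                                                                                      ^^^^^^^^^^^^^^^^^^^^^^^^
AttributeError: 'float' object has no attribute 'round'
```

```bash
sed -i "s/s\['gripper_width'\].round(4)/round(s['gripper_width'],4)/" st.py; python3 st.py r1
```

```text
t 26.2 F [  3.7   3.7 -15. ] T [ 0.47 -0.74 -0.13] w 0.0391 tilt_y 0.103 pivot(193) [0.4868 0.3141 0.0601] grasp [0.486  0.3102 0.0979]
```

View pics/r1.png

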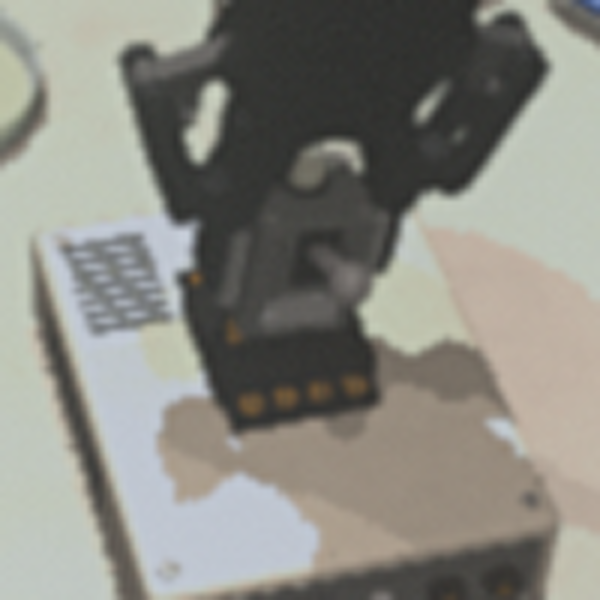

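```bash
python3 -m creep '[[[0,3.9,0,0.02,0,0,0],[0,3.9,0,0.02,0,0,0],[0,3.9,0,0.02,0,0,0],[0,3.9,0,0.02,0,0,0],[0,3.9,0,0.02,0,0,0],[0,3.9,0,0.02,0,0,0],[0,3.9,0,0.02,0,0,0],[0,3.9,0,0.02,0,0,0],[0,3.9,0,0.02,0,0,0],[0,3.9,0,0.02,0,0,0]]]'; python3 st.py
```

```text
t: 27.08
tcp_pos: [0.4906, 0.3331, 0.2529]
ee_rot: [0.099, 0.994, -0.051, -0.005]
wrist_force: [-1.4, -5.5, -4.0]
gripper_width: 0.0397
t 27.0833 F [-1.4 -5.5 -4. ] T [-0.84  0.27 -0.  ] w 0.0397 tilt_y -0.1031 pivot(193) [0.4867 0.3135 0.0609] grasp [0.4875 0.3174 0.0987]
```

```bash
python3 -m creep '[[[0,-3.9,0,-0.02,0,0,0],[0,-3.9,0,-0.02,0,0,0],[0,-3.9,0,-0.02,0,0,0],[0,-3.9,0,-0.02,0,0,0],[0,-3.9,0,-0.02,0,0,0],[0,-3.9,0,-0.02,0,0,0],[0,-3.9,0,-0.02,0,0,0],[0,-3.9,0,-0.02,0,0,0],[0,-3.9,0,-0.02,0,0,0],[0,-3.9,0,-0.02,0,0,0]]]'; python3 st.py r2
```

```text
t: 27.92
tcp_pos: [0.483, 0.2947, 0.2534]
ee_rot: [0.1, 0.994, 0.051, 0.005]
wrist_force: [-2.9, 2.7, -1.7]
gripper_width: 0.0393
t 27.9167 F [-2.9  2.7 -1.7] T [ 0.19  0.52 -0.05] w 0.0393 tilt_y 0.1032 pivot(193) [0.487  0.3142 0.0615] grasp [0.4862 0.3104 0.0993]
```

View pics/r2.png

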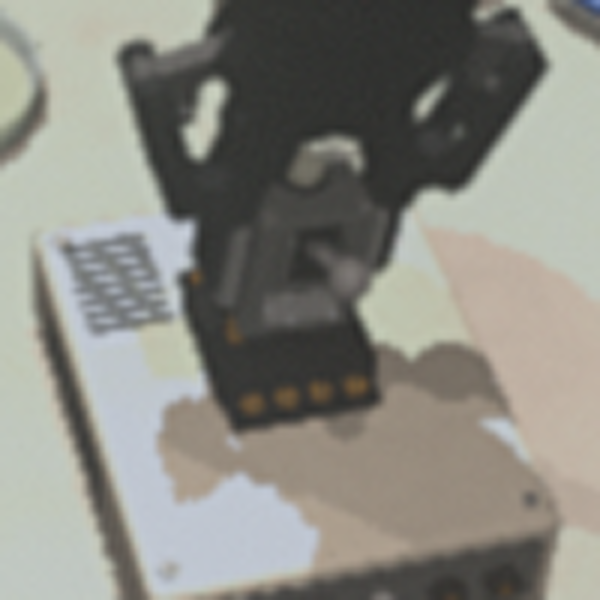

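```bash
python3 -m creep '[[[0,3.9,-0.3,0.02,0,0,0],[0,3.9,-0.3,0.02,0,0,0],[0,3.9,-0.3,0.02,0,0,0],[0,3.9,-0.2,0.02,0,0,0],[0,3.9,-0.2,0.02,0,0,0],[0,3.9,-0.2,0.02,0,0,0],[0,3.9,-0.2,0.02,0,0,0],[0,3.9,-0.2,0.02,0,0,0],[0,3.9,-0.2,0.02,0,0,0],[0,3.9,-0.2,0.02,0,0,0]]]'; python3 st.py
```

```text
t: 28.8
tcp_pos: [0.4908, 0.3329, 0.2549]
ee_rot: [0.1, 0.994, -0.052, -0.005]
wrist_force: [-0.1, -5.2, -12.4]
gripper_width: 0.0391
t 28.8 F [ -0.1  -5.2 -12.4] T [-0.56 -0.17  0.07] w 0.0391 tilt_y -0.1038 pivot(193) [0.4867 0.3133 0.063 ] grasp [0.4875 0.3172 0.1008]
```

```bash
python3 -m creep '[[[0,-3.9,-0.1,-0.02,0,0,0],[0,-3.9,-0.1,-0.02,0,0,0],[0,-3.9,-0.1,-0.02,0,0,0],[0,-3.9,-0.1,-0.02,0,0,0],[0,-3.9,-0.1,-0.02,0,0,0],[0,-3.9,-0.1,-0.02,0,0,0],[0,-3.9,-0.1,-0.02,0,0,0],[0,-3.9,-0.1,-0.02,0,0,0],[0,-3.9,-0.1,-0.02,0,0,0],[0,-3.9,-0.1,-0.02,0,0,0]]]'; python3 st.py
```

```text
t: 29.63
tcp_pos: [0.4834, 0.2947, 0.2589]
ee_rot: [0.1, 0.994, 0.052, 0.006]
wrist_force: [-0.7, -2.2, 1.5]
gripper_width: 0.0394
t 29.6333 F [-0.7 -2.2  1.5] T [-0.25  0.26  0.03] w 0.0394 tilt_y 0.1042 pivot(193) [0.4879 0.3143 0.067 ] grasp [0.487  0.3104 0.1048]
```

```bash
python3 -m creep '[[[0,0,-0.7,0,0,0,0],[0,0,-0.8,0,0,0,0],[0,0,-1,0,0,0,0],[0,0,-1.5,0,0,0,0],[0,0,-2,0,0,0,0],[0,0,-2,0,0,0,0],[0,0,-1,0,0,0,0],[0,0,0,0,0,0,0],[0,0,0,0,0,0,0],[0,0,0,0,0,0,0]]]'; python3 st.py r3
```

```text
t: 30.47
tcp_pos: [0.4829, 0.2939, 0.2659]
ee_rot: [0.1, 0.994, 0.05, 0.005]
wrist_force: [-0.2, -0.7, -1.7]
gripper_width: 0.0395
t 30.4667 F [-0.2 -0.7 -1.7] T [-0.13  0.03  0.02] w 0.0395 tilt_y 0.0997 pivot(193) [0.4867 0.3128 0.0739] grasp [0.4859 0.3091 0.1117]
```

View pics/r3.png

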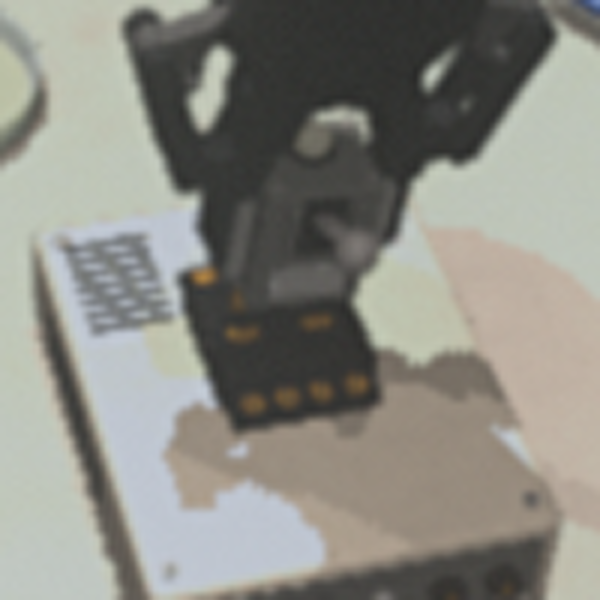

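```bash
python3 -m creep '[[[0,0,-2,0,0,0,0],[0,0,-2,0,0,0,0],[0,4,-1,0.02,0,0,0],[0,4,0,0.02,0,0,0],[0,4,0,0.02,0,0,0],[0,4,0,0.02,0,0,0],[0,4,0,0.02,0,0,0],[0,0,0,0,0,0,0],[0,0,0,0,0,0,0],[0,0,0,0,0,0,0]]]'; python3 st.py r4
```

```text
t: 31.35
tcp_pos: [0.4867, 0.3131, 0.272]
ee_rot: [0.1, 0.995, -0.0, -0.0]
wrist_force: [-0.6, -0.7, -1.8]
gripper_width: 0.0394
t 31.35 F [-0.6 -0.7 -1.8] T [-0.01 -0.04  0.03] w 0.0394 tilt_y -0.0002 pivot(193) [0.4867 0.3131 0.079 ] grasp [0.4867 0.3131 0.117 ]
```

View pics/r4.png

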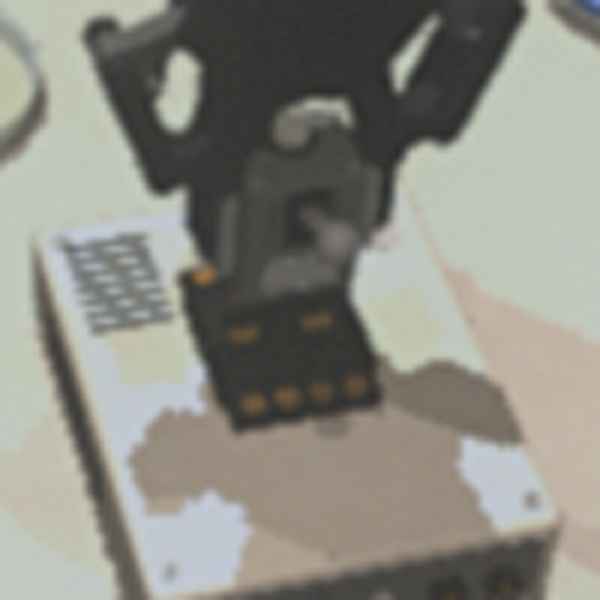

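```bash
python3 -m creep '[[[0,0,0,0,0,0,0],[0,0,0,0,0,0,0],[0,0,0,0,0,0,0],[0,0,0,0,0,0,0],[0,0,0,0,0,0,0],[0,0,0,0,0,0,0],[0,0,0,0,0,0,0],[0,0,0,0,0,0,0],[0,0,0,0,0,0,0],[0,0,0,0,0,0,0]]]'; python3 st.py; python3 -c "
from bench import grab_frame
import cv2;cv2.imwrite('pics/fin.png',grab_frame('side')[:,:,::-1])"
```

```text
t: 32.23
tcp_pos: [0.4867, 0.313, 0.2722]
ee_rot: [0.1, 0.995, -0.0, -0.0]
wrist_force: [0.2, -1.2, -2.2]
gripper_width: 0.0392
t 32.2333 F [ 0.2 -1.2 -2.2] T [ 0.02 -0.03 -0.  ] w 0.0392 tilt_y -0.0 pivot(193) [0.4867 0.313  0.0792] grasp [0.4867 0.313  0.1172]
```

View pics/fin.png

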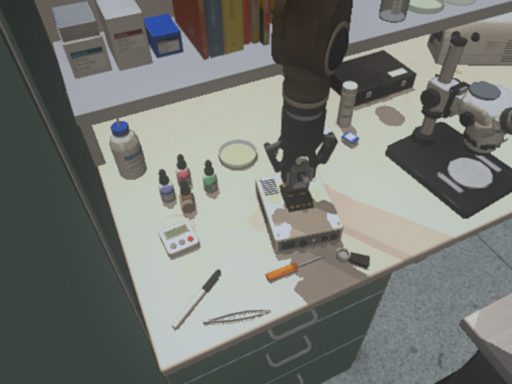

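The picture shows the relay held upright over the socket at about (299,185). The lever is up, and the loupe, screwdriver, timer, marker and petri dish are where they were at the start. The tape is hidden behind the arm.

```bash
python3 -c "
from bench import workorder;print(workorder.sign_off())"
```

```text
the job is handed in; nothing more can be done
None
```

The relay is out of its socket and the job was handed in at t ≈ 32 s. No verdict was reported.

**What I did:**
- I pressed the test button at about 3–4 N, and the lever dropped.
- The first lift of the lever did not latch; when I let go, it fell again. Pushing on it also slid the unit back about 2–3 mm.
- On the second try I pinched the ball more softly, and the lever latched and stayed up.
- I took the relay by its flanks and rocked it about 0.1 rad (6°) left and right, five swings in all, with up to 15 N of pull. It came free, and I lifted it clear and set it upright.

**Last checks before handing in:**
- **Relay position:** it was upright and still, about 1 mm from my estimate of the socket's centre. Its grasp centre was 55 mm above the socket, so the blade tips were about 12 mm clear.
- **Contact:** the wrist force was about 2 N, which is the relay's own weight, so nothing was touching the unit. The fingers still gripped the relay at 39 mm.
- **Lever and unit:** the side camera showed the lever latched and the unit flat on the bench.
- **Other things on the bench:** they looked unmoved in the side picture. The tape was hidden behind the arm, so I could not check it.

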